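Count along the rack and file the headphone driver

ROBOT

A 6-joint arm with a two-finger parallel gripper is mounted at the origin on the work surface. World frame = base frame: x ahead of the robot, y to its left, z up, the work surface at z = 0. Lengths are in mm, angles in degrees, forces in N, time in s.
With the tool pointing down it reaches from about 275 to 775 mm from the base axis. Payload 14.6 kg.
Tool frame: the origin (TCP) lies at the very end of the fingers, on their centre line; the grasp point (between the pads) lies 19 mm behind it (arm.grasp_offset is the distance from the TCP to the grasp point, in mm); z points along the fingers, x is the direction in which the jaws open and shut, and the axes are right-handed (so a half turn about z gives the same grasp; the last joint's range is limited). The gripper opens to 85 mm and grips with 20 to 120 N. Pads are 22 mm wide; open, the fingers measure 114 mm over their backs; the gripper's body (76 mm by 85 mm) begins 54 mm behind the grasp point. The pads swing forward as they close: fully open they stand 13 mm farther back than shut.
Start: joints at [58.711, 15.075, -2.767, 72.158, 0, 81.102], TCP at [199.992, 485.419, 205.778] pointing down, gripper open.
Joint ranges: [-151.79, 151.79], [-50.71, 97.33], [-67.44, 78.34], [-121.81, 120.89], [-77.56, 73.72], [-180, 180]. Speed limits (degrees/s): [108.29, 108.29, 147.25, 159.86, 180, 180].

INTERFACE

Orientations are given as [roll, pitch, yaw] about the fixed x, y, z axes, in that order (R = Rz(yaw) Ry(pitch) Rx(roll)).
In Python, from plant import arm, imaging, spotter gives the robot as it stands.
- The arm moves only by the tool drive_tool, never from a script. Its arguments are lists of equal length, an entry for each row: "delta_pos": the shift along the tool's x, y, z in cm, a list of three; "rot": the turn, a rotation vector about the tool's x, y, z in rad, a list of three. A call has exactly 8 rows; each row is the pose to reach, as a shift and turn from the pose commanded when the call began, along the tool's axes at that moment; what a row does not reach only later rows make up. A row lasts 1/10 s, in which the tool goes at most 50 mm and 8.59 degrees, less where a joint would pass 70% of its speed; a pose out of reach is approached as far as the arm can. A call with a gripper value outside its range is refused whole. "jaw" is the finger opening in cm, from 0 to 8.54, set as the call begins (left out, the last holds). The fingers move at their own pace and stop on an object; "newtons" is the grip in N (left out, the last holds). Time passes only in rows, so rows that repeat a pose let the fingers close, or fill a call up. It gives the time, the measured TCP pose, the force and the opening at its end, in the units of the state.
- arm.observe(): the state, without advancing time (a new reading comes with each control period).
- imaging.snapshot(name): name is "scene" or "top" or "wrist"; returns a dict with "image" (400x640x3 uint8, red, green, blue), "mtx" (3x3 intrinsics, pixels), "k1" (the pictures are not rectified: a ray, as slopes to the right and down, at radius r is drawn at 1 + k1 r^2 times it, then the intrinsics apply), "world_from_camera" (4x4, takes a point from camera to world coordinates); the wrist camera has in their place "hand_eye" (4x4, takes a point from camera to tool coordinates, whose origin is the TCP and whose axes are the tool frame's). Camera axes: x right, y down, z forward; pixel columns grow to the right and rows downward; lengths in mm; the calibration is good to about 2 mm. A picture is of the moment at which its call begins: read the wrist's pose just before it. There is no depth.
- arm.job_done(): hands the job in, once; it reports no verdict.
Trained networks look in a picture, given as the dict that the camera call returned (one of the last four; its "shot" number tells which), for a name from the list of things; names that differ only in an ending like _2 or _b are one class to them, and where a whole thing is asked for, a point or a joint stands for the part that bears it (a point fixed in the world has none). Each returns a list of dicts, best first, with "conf" (0 to 1); they miss things now and then, are a little off and sometimes report something else, mostly with a low value. They report only what shows in the picture. A call takes as long as a camera call.
- spotter.boxes_of(picture, label): "at" ([row, column] in pixels, amid what is visible of it).
- spotter.silhouettes(picture, label): "pixels" (400x640 bool, what is visible of it) and "at" ([row, column] in pixels, amid what is visible of it).
- spotter.landmark_of(picture, label): "at" ([row, column] in pixels: a listed point, or the origin of a listed thing).
The state is a dict: "clock": time; "joint_positions": joint angles; "joint_velocities": joint speeds; "tau": joint torques, N m; "tcp_pos": TCP position; "ee_rot": TCP orientation; "force": force on the tool from outside, world axes, zero at the start; "wrist_torque": the same for the moment, N m; "opening": finger opening in mm.
Only numpy, scipy, OpenCV 4.12 (cv2) and the standard library are available. Lean on these libraries where they do the work, as an engineer would, in place of code of your own. Each camera call takes 0.05 s, during which the arm holds its last target. There are 200 camera calls.

TASK

At the headphone bench, with the gripper's fingertip press the yellow rail of the sorting rack down lightly at the first gap from the rack's red end (filled gaps count too), and keeping it pressed run the fingertip along the rail past the second gap to the third, never pressing the rail down to its stop. Then push the white headphone driver across the bench into that third gap, fully home against the back wall. Push it only: do not lift it or tip it over, and leave everything else where it stands.

Things in the scene. Friction and masses are not known exactly. Their poses are not given: they have to be found in the camera images.
- rack: White sorting rack fixed to the bench: six gaps side by side along its y at 56 mm pitch, each 50 mm wide between 6 mm dividers 30 mm tall, no floor. Gap mouths (rounded noses) at rack x = -21 mm face the robot; back wall face at x = +30 mm, 32 mm tall. Origin on the bench at mid width; x points from mouths to back wall, y left along the row, z up. Place and yaw vary.
- rail (a joint): The sprung yellow touch rail behind the back wall: 0 when up, grows as it is pressed straight down, stop at 0.014 m. It starts to give at about 1.5 N and stiffens by 0.5 N per mm; pressing about 5 mm is plenty, less than 1 mm does not count.
- rail_mid (a point): Middle of the top face of the yellow rail (336 mm long along rack y, 26 mm wide, its top 56 mm above the bench when up, at rack x = +54 mm, y = 0). Black marks across it stand over the dividers. It goes down with the rail.
- red_end: Red end block of the rack, 90 x 30 x 34 mm (its middle 26 mm along rack x from its origin), at one end of the row (rack y = +187 or -187 mm); which end varies. Counting starts at this end. Origin on the bench.
- white_end: White end block, same size, at the other end of the row. Origin on the bench.
- driver: The white headphone driver (white rim, grey face, gold dome), a loose round puck 42 mm in diameter and 26 mm tall, 50 to 85 g, standing flat on the open bench in front of the rack's mouths. Origin at the centre of its underside.
- black_driver: A loose black driver of the same size, already in one of the two end gaps; leave it. Origin at the centre of its underside.
- blue_driver: A loose blue driver of the same size, already in the other end gap; leave it. Origin at the centre of its underside.
- adapter: Gold plug adapter, 64 mm long, 14 mm thick, lying loose beyond one end of the row, in front; leave it.
- tin: Small jar with a steel cap, 40 mm in diameter, 45 mm tall, standing loose beyond the other end, in front; leave it.
- screwdriver: Screwdriver lying at the left of the bench; leave it.
- gap_a (a point): Point on the bench in the first gap from the LEFT (rack y = +140 mm, rack x = +9 mm), where the centre of a driver stands when fully home against the back wall.
- gap_b (a point): Point on the bench in the second gap from the LEFT (rack y = +84 mm, rack x = +9 mm), where the centre of a driver stands when fully home against the back wall.
- gap_c (a point): Point on the bench in the third gap from the LEFT (rack y = +28 mm, rack x = +9 mm), where the centre of a driver stands when fully home against the back wall.
- gap_d (a point): Point on the bench in the fourth gap from the LEFT (rack y = -28 mm, rack x = +9 mm), where the centre of a driver stands when fully home against the back wall.
- gap_e (a point): Point on the bench in the fifth gap from the LEFT (rack y = -84 mm, rack x = +9 mm), where the centre of a driver stands when fully home against the back wall.
- gap_f (a point): Point on the bench in the sixth gap from the LEFT (rack y = -140 mm, rack x = +9 mm), where the centre of a driver stands when fully home against the back wall.

How it is judged:
By the outcome, as a careful person would: the job done as asked, in the order asked, and still so for the second after the job is handed in, with the robot touching nothing.
It also fails if it takes over 67 s, if anything falls off the work surface, if the arm or the gripper's body presses on something with over 40 N, if the wrist force passes 120 N, or if a joint passes its speed limit or range.

## Working session

There is one attempt and no reset: what is moved stays moved. The work goes in short steps, Python scripts to look and compute and a tool call to move; the robot and the scene stay as the last step left them, time stands still between calls to the robot, and variables do not carry over. Pictures are saved under pics/ and viewed, about 8 in all and at most 12, crops included, and the job is handed in when it is done.

Besides the shell and the picture viewer there is one more tool, called after "Request:" in YAML: its name, and indented under it one key for each argument. drive_tool: Moves the arm, as the interface text tells. Its arguments: {"type":"object","properties":{"delta_pos":{"type":"array"},"rot":{"type":"array"},"jaw":{"type":"number"},"newtons":{"type":"number"}},"required":["delta_pos","rot"]}

```bash
ls; mkdir -p pics; cat > h.py <<'E'
import numpy as np, cv2
from plant import arm, imaging, spotter
from scipy.spatial.transform import Rotation as R
def pose():
    s=arm.observe(); T=np.eye(4); T[:3,:3]=R.from_euler('xyz',s['ee_rot'],degrees=True).as_matrix(); T[:3,3]=s['tcp_pos']; return T,s
def snap(n):
    T,s=pose(); p=imaging.snapshot(n); p['W']=p['world_from_camera'] if 'world_from_camera' in p else T@np.array(p['hand_eye']); p['W']=np.array(p['W']); return p
def slope(p,rc):
    K=np.array(p['mtx']); x=(rc[1]-K[0,2])/K[0,0]; y=(rc[0]-K[1,2])/K[1,1]
    rd=np.hypot(x,y); r=rd
    for _ in range(30): r=rd/(1+p['k1']*r*r)
    f=r/rd if rd>0 else 1
    return np.array([x*f,y*f,1.])
def ground(p,rc,z):
    d=p['W'][:3,:3]@slope(p,rc); o=p['W'][:3,3]; return o+d*(z-o[2])/d[2]
def proj(p,X):
    c=np.linalg.inv(p['W'])@np.append(X,1); x,y=c[:2]/c[2]; f=1+p['k1']*(x*x+y*y); K=np.array(p['mtx'])
    return np.array([K[1,1]*y*f+K[1,2],K[0,0]*x*f+K[0,2]])
def save(p,n): cv2.imwrite('pics/'+n,p['image'][:,:,::-1])
E
python3 - <<'E'
from h import *
s=arm.observe(); print({k:np.round(v,2) for k,v in s.items()})
for n in ['top','scene']:
    p=snap(n); save(p,n+'0.png'); print(n,p['W'].round(1).tolist())
    for l,z in [('rail_mid',56),('red_end',0),('white_end',0),('driver',0),('black_driver',0),('blue_driver',0),('gap_a',0),('gap_b',0),('gap_c',0),('gap_d',0),('gap_e',0),('gap_f',0),('rack',0),('adapter',7),('tin',0),('screwdriver',10)]:
        for d in spotter.landmark_of(p,l)[:2]:
            print(n,l,round(d['conf'],2),np.round(d['at'],1),ground(p,d['at'],z).round(1)[:2])
E
```

```text
pics
{'clock': np.float64(0.0), 'joint_positions': array([58.71, 15.1 , -2.8 , 72.16, -0.  , 81.1 ]), 'joint_velocities': array([-0.02,  0.07, -0.02, -0.02,  0.01, -0.09]), 'tau': array([ 0.000e+00, -6.376e+01,  3.846e+01,  1.000e-02,  0.000e+00,
       -0.000e+00]), 'tcp_pos': array([199.85, 485.14, 205.33]), 'ee_rot': array([-1.7999e+02,  6.0000e-02,  6.7610e+01]), 'force': array([ 0.29, -0.07, -0.88]), 'wrist_torque': array([0.04, 0.01, 0.02]), 'opening': np.float64(85.4)}
top [[-0.0, -1.0, 0.1, 373.4], [-1.0, 0.0, -0.0, 72.0], [0.0, -0.1, -1.0, 986.8], [0.0, 0.0, 0.0, 1.0]]
top rail_mid 0.91 [146.6 319.5] [642.5  48. ]
top red_end 0.9 [167.2 250. ] [600.4 239.4]
top white_end 0.81 [174. 384.] [ 580.  -131.6]
top white_end 0.35 [206. 407.] [ 490.4 -191.8]
top driver 0.61 [208.7 269.6] [484.7 183.6]
top driver 0.35 [172.3 370.4] [584.9 -93.9]
top black_driver 0.7 [173.3 368.7] [582.1 -89.1]
top blue_driver 0.64 [167.4 267.7] [599.7 190.4]
top gap_a 0.98 [169.5 307.3] [593.3  80.8]
top gap_a 0.97 [169.5 287.8] [593.5 134.7]
top gap_b 0.98 [169.5 307.3] [593.3  80.8]
top gap_b 0.97 [
[... 1094 characters left out ...]
b 0.9 [258.2 362.4] [593.9 196.3]
scene gap_b 0.9 [260.4 230.1] [589.9 -89.4]
scene gap_c 0.9 [258.2 362.4] [593.9 196.3]
scene gap_c 0.9 [260.4 230.1] [589.9 -89.4]
scene gap_d 0.9 [258.2 362.4] [593.9 196.3]
scene gap_d 0.9 [260.4 230.1] [589.9 -89.4]
scene gap_e 0.9 [258.2 362.4] [593.9 196.3]
scene gap_e 0.9 [260.4 230.1] [589.9 -89.4]
scene gap_f 0.9 [258.2 362.4] [593.9 196.3]
scene gap_f 0.9 [260.4 230.1] [589.9 -89.4]
scene rack 0.68 [258.9 298.6] [591.   58.3]
scene rack 0.55 [258.6 284.2] [589.2  27.2]
scene adapter 0.68 [224.4 189.6] [ 494.2 -189.6]
scene tin 0.95 [225.4 412.1] [508.9 320.2]
scene tin 0.2 [182.2 437.2] [375.9 408.1]
scene screwdriver 0.88 [180. 438.] [377.7 407.5]
```

```bash
python3 - <<'E'
from h import *
p=snap('wrist'); print(np.array(p['hand_eye']).round(2).tolist(),p['mtx'],p['k1'])
t=cv2.imread('pics/top0.png')[110:280,150:450]; s=cv2.imread('pics/scene0.png')[140:310,150:450]
a=np.hstack([cv2.resize(t,(400,227)),cv2.resize(s,(400,227))]); w=cv2.resize(p['image'][:,:,::-1],(560,350))
c=np.zeros((577,800,3),np.uint8); c[:227]=a; c[227:,:560]=w; cv2.imwrite('pics/c0.png',c)
E
```

```text
[[1.0, 0.0, 0.0, 0.87], [-0.0, 0.96, 0.27, -68.25], [-0.0, -0.27, 0.96, -167.72], [0.0, 0.0, 0.0, 1.0]] [[340.67097631   0.         321.71950684]
 [  0.         340.67097631 202.13121191]
 [  0.           0.           1.        ]] 0.022775305288486203
```

View pics/c0.png

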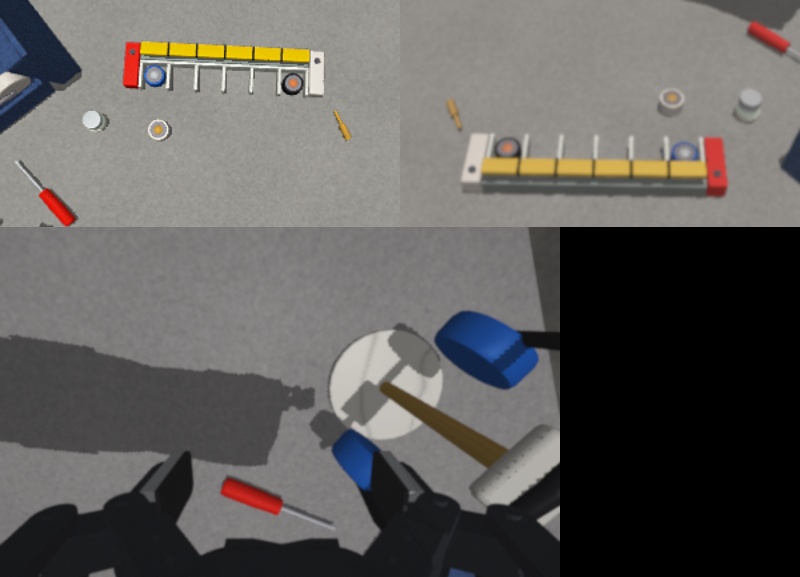

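Request:
drive_tool:
  delta_pos:
    - [-1,2.4,0]
    - [-2.6,6.4,0]
    - [-4.4,10.8,0]
    - [-6.2,15.2,0]
    - [-8,19.6,0.1]
    - [-9.8,24,0.2]
    - [-11.2,27.5,0.3]
    - [-12.1,29.6,0.3]
  rot:
    - [0,0,-0.04]
    - [0,0,-0.08]
    - [0,0,-0.13]
    - [0,0,-0.18]
    - [0,0,-0.23]
    - [0,0,-0.28]
    - [0,0,-0.32]
    - [0,0,-0.337]
  jaw: 0
  newtons: 20

```text
clock: 2.55
tcp_pos: [429.3, 258.8, 202.7]
ee_rot: [180.0, 0.0, 86.9]
force: [-0.5, 1.2, 0.8]
opening: 0.1
```

Request:
drive_tool:
  delta_pos:
    - [-1,1,0]
    - [-3,3.4,0]
    - [-5.5,6.2,0]
    - [-8,9,0]
    - [-10.5,11.8,0]
    - [-12.6,14.3,0]
    - [-14,15.8,0]
    - [-14,15.8,0]
  rot:
    - [0,0,0]
    - [0,0,0]
    - [0,0,0]
    - [0,0,0]
    - [0,0,0]
    - [0,0,0]
    - [0,0,0]
    - [0,0,0]

```text
clock: 3.35
tcp_pos: [579.1, 111.3, 202.2]
ee_rot: [-180.0, 0.0, 86.8]
force: [0.2, -0.3, -0.8]
opening: 0.1
```

```bash
python3 - <<'E'
from h import *
p=snap('wrist'); save(p,'w1.png'); T,s=pose(); print(s['clock'],s['tcp_pos'],s['force'])
for l,z in [('rail_mid',56),('red_end',0),('white_end',0),('driver',0),('black_driver',0),('blue_driver',0),('gap_c',0),('rack',0)]:
    for d in spotter.landmark_of(p,l)[:4 if l=='gap_c' else 2]:
        print(l,round(d['conf'],2),np.round(d['at'],1),ground(p,d['at'],z).round(1)[:2])
E
```

```text
3.4 [578.07268347 112.29710265 202.3989005 ] [-0.88507535  0.55082696  0.462767  ]
rail_mid 0.81 [245.2 265.2] [640.   52.7]
rail_mid 0.52 [184.2 143.1] [572.1 -55.1]
red_end 0.73 [180.3 438. ] [596.6 239.8]
white_end 0.56 [180.8 101.9] [ 576.8 -129.5]
driver 0.82 [ 82.2 385.3] [490.8 182.2]
driver 0.33 [187.8 396.9] [602.6 194.7]
black_driver 0.94 [181.3 142.6] [579.7 -85.5]
blue_driver 0.67 [185.5 399.1] [600.1 197.1]
gap_c 0.97 [191.5 194.6] [594.3 -30.5]
gap_c 0.65 [187.1 146.8] [586.5 -82.2]
rack 0.9 [179.4 269.8] [585.2  54.3]
```

View pics/w1.png

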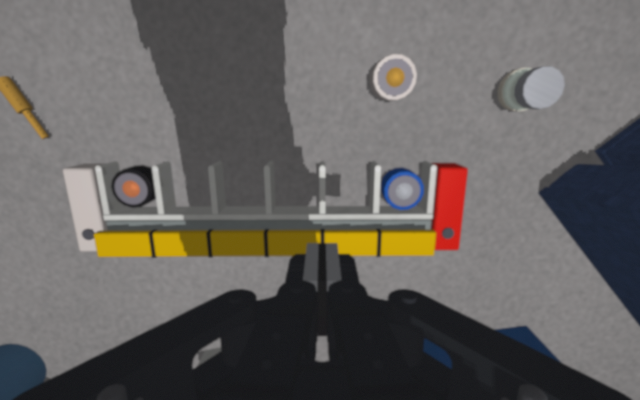

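```bash
cat > rk.py <<'E'
from h import *
def rackfit(p):
    hsv=cv2.cvtColor(p['image'],cv2.COLOR_RGB2HSV); m=((hsv[...,0]>18)&(hsv[...,0]<34)&(hsv[...,1]>150)&(hsv[...,2]>70)).astype(np.uint8)
    m=cv2.morphologyEx(m,cv2.MORPH_CLOSE,np.ones((3,9))); n,l,st,_=cv2.connectedComponentsWithStats(m); i=1+np.argmax(st[1:,4]); M=l==i
    cols=np.where(M.any(0))[0]; c=[cc for cc in range(cols[0]+6,cols[-1]-5,4)]
    top=[];bot=[]
    for cc in c:
        r=np.where(M[:,cc])[0]; 
        if len(r)>18: top.append(ground(p,(r[0]-.5,cc),56)[:2]); bot.append(ground(p,(r[-1]+.5,cc),56)[:2])
    res={}
    for n_,q in (('front',np.array(top)),('back',np.array(bot))):
        k=np.ones(len(q),bool)
        for _ in range(5):
            f=np.polyfit(q[k,1],q[k,0],1); k=abs(np.polyval(f,q[:,1])-q[:,0])<1.5
        res[n_]=f; print(n_,'slope deg',np.degrees(np.arctan(f[0])).round(2),'x at y=53',np.polyval(f,53).round(1),k.sum(),len(q))
    r=[np.where(M[:,cc])[0].mean() for cc in (cols[0]+3,cols[-1]-3)]
    a=ground(p,(r[0],cols[0]-.5),56);b=ground(p,(r[1],cols[-1]+.5),56); print('ends',a[:2].round(1),b[:2].round(1),np.hypot(*(a-b)[:2]).round(1),'mid',((a+b)/2)[:2].round(1)); 
def circ(p,l,z=26):
    for d in spotter.silhouettes(p,l)[:1]:
        cs,_=cv2.findContours(d['pixels'].astype(np.uint8),cv2.RETR_EXTERNAL,cv2.CHAIN_APPROX_NONE); c=max(cs,key=cv2.contourArea)[:,0]
        g=np.array([ground(p,(v,u),z)[:2] for u,v in c]); (x,y),r=cv2.minEnclosingCircle(g.astype(np.float32)); print(l,d['conf'].__round__(2),'bbox',c.min(0),c.max(0),'circ@z',z,round(x,1),round(y,1),round(r,1))
E
python3 - <<'E'
from rk import *
p=snap('wrist'); print(pose()[0][:3,3]); rackfit(p)
for l in ('driver','blue_driver','black_driver'): circ(p,l)
for y in (-112,-56,0,56,112): pass
im=p['image'].astype(float)
row=im[233:240,90:445,0].mean(0); 
import scipy.signal as ss
pk=ss.find_peaks(-row,prominence=25)[0]+90; print(pk,[ground(p,(237,c),56)[:2].round(1).tolist() for c in pk])
E
```

```text
[577.60001079 112.88888815 202.93442208]
front slope deg 3.03 x at y=53 624.4 75 75
back slope deg 3.12 x at y=53 650.6 69 75
ends [ 624.7 -114.4] [646.3 220.2] 335.3 mid [635.5  52.9]
driver 0.98 bbox [367  57] [415 103] circ@z 26 487.6 184.4 23.0
blue_driver 0.62 bbox [378 170] [420 211] circ@z 26 598.0 192.7 23.4
black_driver 0.7 bbox [368  57] [415 102] circ@z 26 489.4 184.7 22.8
[149 206 263 320 377] [[624.1, -58.3], [627.2, -2.8], [630.2, 53.1], [633.2, 109.3], [636.1, 165.4]]
```

```bash
python3 - <<'E'
from rk import *
p=snap('wrist'); q=snap('top'); save(q,'top1.png')
t=q['image'][100:230,140:270,::-1]; cv2.imwrite('pics/c1.png',cv2.resize(t,None,fx=4,fy=4))
for z in (0,50,100,150,200): print(z,ground(p,(190,541),z)[:2].round(),ground(q,(162.5,210),z)[:2].round())
E
```

```text
0 [612. 355.] [614. 351.]
50 [599. 323.] [602. 337.]
100 [585. 291.] [590. 323.]
150 [571. 259.] [578. 308.]
200 [557. 227.] [565. 294.]
```

View pics/c1.png

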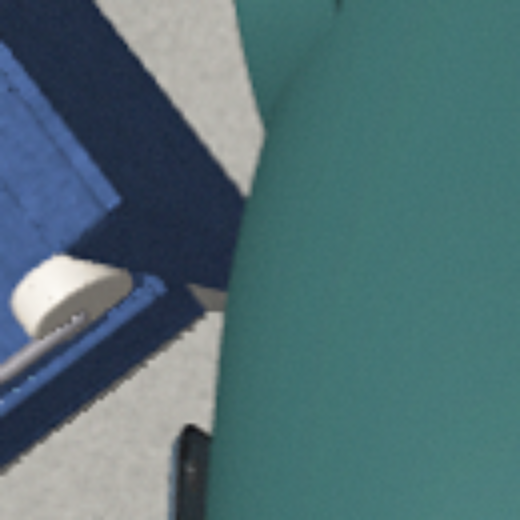

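Request:
drive_tool:
  delta_pos:
    - [1,0.7,1]
    - [2.8,2,3.5]
    - [4.8,3.5,6.5]
    - [6.6,4.9,9.5]
    - [7.8,5.8,11.8]
    - [8.4,6.2,13.2]
    - [8.4,6.2,13.2]
    - [8.4,6.2,13.2]
  rot:
    - [0,0,0]
    - [0,0,0]
    - [0,0,0]
    - [0,0,0]
    - [0,0,0]
    - [0,0,0]
    - [0,0,0]
    - [0,0,0]

```text
clock: 4.9
tcp_pos: [644.3, 192.9, 71.3]
ee_rot: [180.0, 0.0, 86.9]
force: [-1.2, 0.1, 0.9]
opening: 0.3
```

```bash
python3 - <<'E'
from rk import *
F=[];P=[]
p=snap('wrist'); save(p,'w2.png')
for i in range(5):
    q=imaging.snapshot('wrist'); s=arm.observe(); F.append(s['force']); P.append(s['tcp_pos'])
print(np.mean(P,0).round(2),np.std(P,0).round(2),np.mean(F,0).round(2),np.std(F,0).round(2),s['clock'],s['ee_rot']); rackfit(p)
E
```

```text
[644.61 192.72  72.05] [0.05 0.03 0.2 ] [-0.08  0.29 -0.26] [0.19 0.46 0.58] 5.2 [ 1.79925669e+02 -1.81085715e-02  8.68945677e+01]
front slope deg 3.08 x at y=53 624.8 90 90
back slope deg 3.03 x at y=53 651.4 81 90
ends [635.9  13.3] [646.4 221.1] 208.1 mid [641.1 117.2]
```

View pics/w2.png

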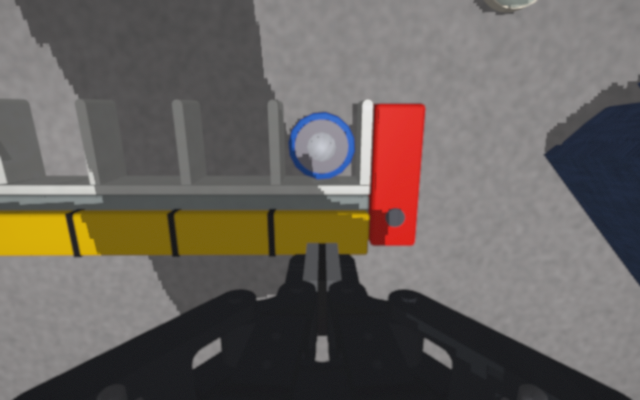

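Request:
drive_tool:
  delta_pos:
    - [0,0,0.6]
    - [0,0,1.2]
    - [0,0,1.4]
    - [0,0,1.6]
    - [0,0,1.8]
    - [0,0,2.0]
    - [0,0,2.1]
    - [0,0,2.1]
  rot:
    - [0,0,0]
    - [0,0,0]
    - [0,0,0]
    - [0,0,0]
    - [0,0,0]
    - [0,0,0]
    - [0,0,0]
    - [0,0,0]

```text
clock: 6.0
tcp_pos: [644.2, 193.0, 49.7]
ee_rot: [-180.0, 0.0, 86.9]
force: [0.5, 0.6, 0.3]
opening: -0.1
```

```bash
cat > st.py <<'E'
from rk import *
F=[];P=[]
for i in range(8):
    s=arm.observe(); F.append(s['force']); P.append(s['tcp_pos']); q=snap('wrist')
print(np.mean(P,0).round(2),np.std(P,0).round(2),np.mean(F,0).round(2),np.std(F,0).round(2),s['clock'],np.round(s['ee_rot'],2))
E
python3 st.py
```

```text
[644.29 193.05  49.84] [0.05 0.02 0.08] [-0.06 -0.02  0.03] [0.51 0.48 0.35] 6.35 [179.99  -0.    86.92]
```

```bash
python3 - <<'E'
from rk import *
p=snap('wrist'); q=snap('scene')
a=cv2.resize(p['image'][120:270,220:440,::-1],None,fx=3,fy=3); b=q['image'][200:320,330:430,::-1]
cv2.imwrite('pics/w3.png',a[:,:]); cv2.imwrite('pics/s3.png',cv2.resize(b,None,fx=5,fy=5))
rackfit(p)
E
```

```text
front slope deg 2.95 x at y=53 624.3 91 91
back slope deg 2.97 x at y=53 651.1 74 91
ends [636.5  32.7] [645.7 220.8] 188.4 mid [641.1 126.8]
```

View pics/w3.png

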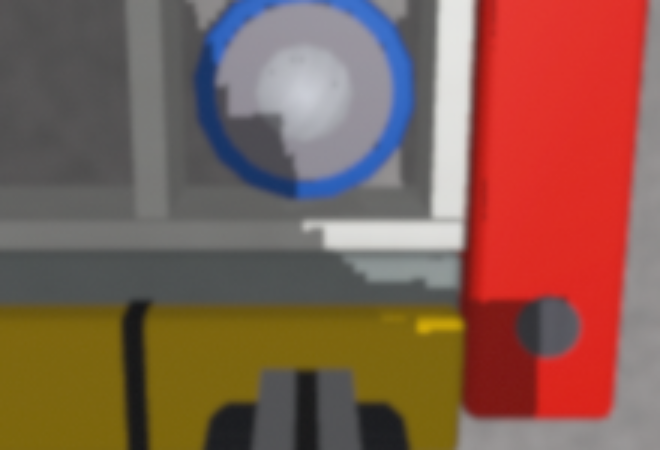

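View pics/s3.png

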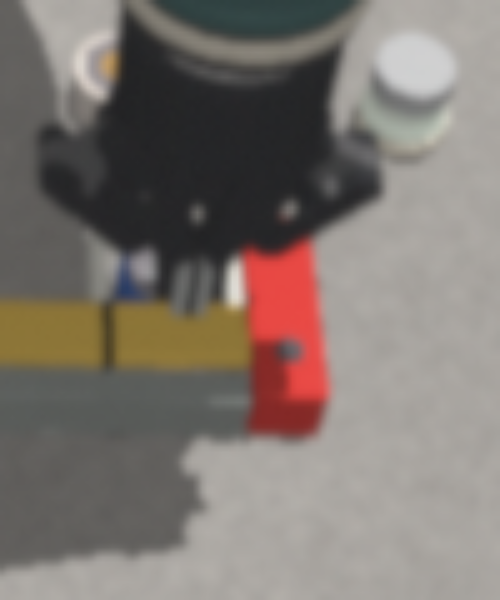

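```bash
python3 - <<'E'
from rk import *
p=snap('wrist'); q=snap('scene'); T,s=pose()
print('tcp in wrist',proj(p,s['tcp_pos']),'in scene',proj(q,s['tcp_pos']))
for d in (10,20,30): print(d,proj(p,s['tcp_pos']+np.array([0,0,d])),proj(q,s['tcp_pos']+np.array([0,0,d])))
print('scene tip ray',[ (z,ground(q,(262.5,368),z)[:2].round(1).tolist()) for z in (45,50,56,62,70,80)])
print('rail corners scene',[proj(q,X).round(1).tolist() for X in ([632.5,193.4,56],[658,192,56],[658,192,50])])
print('scene rail rows', [r for r in range(240,300) if q['image'][r,345,0]>90 and q['image'][r,345,2]<60])
for z in(50,56): print(proj(p,[632.5,175,z]),proj(p,[658,175,z]))
E
```

```text
tcp in wrist [240.55164467 320.05712269] in scene [265.8869851 365.6218636]
10 [248.12083481 319.96264336] [263.1833171 366.0819712]
20 [256.601712   319.85675282] [260.43113167 366.55033482]
30 [266.17040721 319.73724018] [257.62911109 367.02717866]
scene tip ray [(45, [633.5, 199.6]), (50, [636.6, 198.7]), (56, [640.4, 197.7]), (62, [644.2, 196.7]), (70, [649.2, 195.3]), (80, [655.5, 193.6])]
rail corners scene [[259.2, 365.4], [270.2, 366.2], [271.8, 365.9]]
scene rail rows [261, 262, 263, 264, 265, 266, 267, 268, 269, 270, 271]
[221.35003887 284.00339222] [266.20200832 287.90558692]
[225.22068394 282.72633404] [271.39248217 286.80127311]
```

Request:
drive_tool:
  delta_pos:
    - [0,0,0.1]
    - [0,0,0.2]
    - [0,0,0.3]
    - [0,0,0.4]
    - [0,0,0.4]
    - [0,0,0.4]
    - [0,0,0.4]
    - [0,0,0.4]
  rot:
    - [0,0,0]
    - [0,0,0]
    - [0,0,0]
    - [0,0,0]
    - [0,0,0]
    - [0,0,0]
    - [0,0,0]
    - [0,0,0]

```text
clock: 7.4
tcp_pos: [644.3, 193.0, 45.8]
ee_rot: [180.0, 0.0, 86.9]
force: [-1.0, -0.7, 0.2]
opening: 0.3
```

```bash
sed -i 's/range(8)/range(4)/' st.py; echo 'rackfit(q)' >>st.py; python3 st.py
```

```text
[644.26 193.03  45.82] [0.01 0.02 0.01] [-0.17 -0.37 -0.03] [0.58 0.62 0.3 ] 7.55 [180.    -0.    86.92]
front slope deg 3.1 x at y=53 624.1 85 85
back slope deg 3.03 x at y=53 651.0 74 85
ends [636.3  36.4] [645.5 220.7] 184.5 mid [640.9 128.6]
```

Request:
drive_tool:
  delta_pos:
    - [0,0,0.1]
    - [0,0,0.2]
    - [0,0,0.3]
    - [0,0,0.4]
    - [0,0,0.4]
    - [0,0,0.4]
    - [0,0,0.4]
    - [0,0,0.4]
  rot:
    - [0,0,0]
    - [0,0,0]
    - [0,0,0]
    - [0,0,0]
    - [0,0,0]
    - [0,0,0]
    - [0,0,0]
    - [0,0,0]

```text
clock: 8.4
tcp_pos: [644.2, 193.0, 41.8]
ee_rot: [-180.0, -0.0, 86.9]
force: [0.1, -0.3, -0.1]
opening: -0.0
```

```bash
python3 st.py; python3 - <<'E'
from rk import *
p=snap('wrist');s=snap('scene')
a=cv2.resize(p['image'][140:300,240:400,::-1],(480,480),interpolation=cv2.INTER_CUBIC); b=cv2.resize(s['image'][230:300,340:400,::-1],(300,350),interpolation=cv2.INTER_CUBIC)
c=np.zeros((480,790,3),np.uint8); c[:,:480]=a; c[:350,485:785]=b; cv2.imwrite('pics/c4.png',c); print(arm.observe()['tau'],arm.observe()['wrist_torque'])
E
```

```text
[644.27 193.04  41.81] [0.02 0.02 0.01] [ 0.19 -0.35 -0.05] [0.37 0.53 0.59] 8.55 [179.99   0.    86.92]
front slope deg 3.01 x at y=53 624.3 84 84
back slope deg 2.99 x at y=53 651.2 75 84
ends [636.6  40. ] [645.7 220.6] 180.9 mid [641.2 130.3]
[-4.72359152e-04 -9.02130246e+01  3.58135056e+01  1.36976058e-03
 -3.42622652e-04  3.38384169e-06] [-0.04563305 -0.00551291  0.02213333]
```

View pics/c4.png

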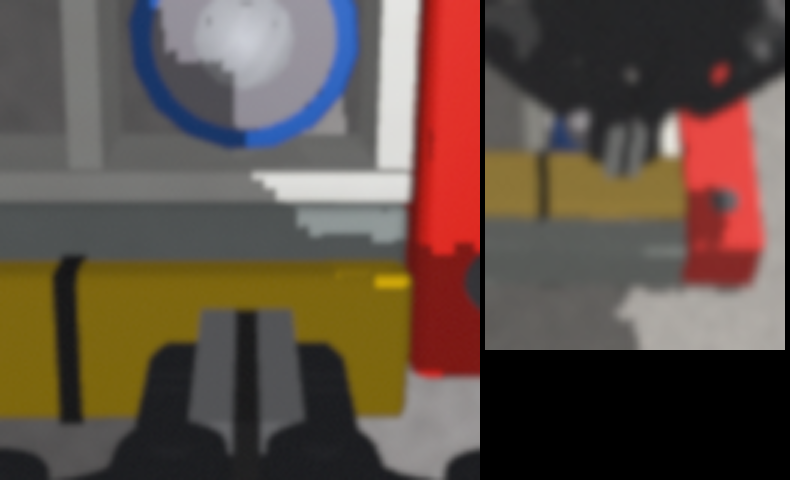

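Request:
drive_tool:
  delta_pos:
    - [0,0,0.1]
    - [0,0,0.3]
    - [0,0,0.5]
    - [0,0,0.7]
    - [0,0,0.8]
    - [0,0,0.8]
    - [0,0,0.8]
    - [0,0,0.8]
  rot:
    - [0,0,0]
    - [0,0,0]
    - [0,0,0]
    - [0,0,0]
    - [0,0,0]
    - [0,0,0]
    - [0,0,0]
    - [0,0,0]

```text
clock: 9.5
tcp_pos: [644.3, 193.1, 33.9]
ee_rot: [180.0, -0.0, 86.9]
force: [-0.3, 0.3, 0.6]
opening: 0.0
```

Request:
drive_tool:
  delta_pos:
    - [0,0,0.1]
    - [0,0,0.2]
    - [0,0,0.3]
    - [0,0,0.4]
    - [0,0,0.4]
    - [0,0,0.4]
    - [0,0,0.4]
    - [0,0,0.4]
  rot:
    - [0,0,0]
    - [0,0,0]
    - [0,0,0]
    - [0,0,0]
    - [0,0,0]
    - [0,0,0]
    - [0,0,0]
    - [0,0,0]

```text
clock: 10.3
tcp_pos: [644.3, 193.0, 29.8]
ee_rot: [180.0, 0.0, 86.9]
force: [-0.6, 0.0, 2.2]
opening: -0.1
```

```bash
python3 st.py
```

```text
[644.27 193.03  29.83] [0.02 0.01 0.02] [-0.4  -0.07  1.74] [0.36 0.59 0.34] 10.45 [-180.     -0.     86.92]
front slope deg 3.1 x at y=53 623.5 84 84
back slope deg 2.96 x at y=53 650.7 72 84
ends [639.3  50. ] [645.  220.5] 170.6 mid [642.1 135.3]
```

Request:
drive_tool:
  delta_pos:
    - [0,0,0.1]
    - [0,0,0.2]
    - [0,0,0.3]
    - [0,0,0.4]
    - [0,0,0.5]
    - [0,0,0.5]
    - [0,0,0.5]
    - [0,0,0.5]
  rot:
    - [0,0,0]
    - [0,0,0]
    - [0,0,0]
    - [0,0,0]
    - [0,0,0]
    - [0,0,0]
    - [0,0,0]
    - [0,0,0]

```text
clock: 11.3
tcp_pos: [644.3, 193.0, 24.9]
ee_rot: [180.0, -0.0, 86.9]
force: [-1.5, 0.1, 4.5]
opening: -0.3
```

```bash
python3 st.py
```

```text
[644.27 193.03  24.84] [0.01 0.01 0.02] [-1.1  -0.13  4.46] [0.52 0.32 0.39] 11.45 [180.     0.    86.92]
front slope deg 3.12 x at y=53 621.6 84 84
back slope deg 3.04 x at y=53 647.7 72 84
ends [637.4  55.1] [642.6 219.7] 164.7 mid [640.  137.4]
```

Request:
drive_tool:
  delta_pos:
    - [-0.4,0,0]
    - [-1.2,0,0]
    - [-2.0,0,0]
    - [-2.8,0,0]
    - [-3.6,0,0]
    - [-4.4,0,0]
    - [-5.2,0,0]
    - [-6.0,0,0]
  rot:
    - [0,0,0]
    - [0,0,0]
    - [0,0,0]
    - [0,0,0]
    - [0,0,0]
    - [0,0,0]
    - [0,0,0]
    - [0,0,0]

```text
clock: 12.3
tcp_pos: [640.9, 132.4, 24.8]
ee_rot: [-180.0, 0.0, 86.9]
force: [-0.0, 2.7, 4.9]
opening: -0.4
```

Request:
drive_tool:
  delta_pos:
    - [-0.8,0,0]
    - [-1.6,0,0]
    - [-2.4,0,0]
    - [-3.2,0,0]
    - [-4.0,0,0]
    - [-4.7,0,0]
    - [-5.2,0,0]
    - [-5.3,0,0]
  rot:
    - [0,0,0]
    - [0,0,0]
    - [0,0,0]
    - [0,0,0]
    - [0,0,0]
    - [0,0,0]
    - [0,0,0]
    - [0,0,0]

```text
clock: 13.1
tcp_pos: [638.1, 79.6, 24.8]
ee_rot: [-180.0, 0.0, 86.9]
force: [0.2, 2.8, 4.1]
opening: -0.2
```

```bash
python3 st.py
```

```text
[638.14  79.67  24.78] [0.01 0.04 0.01] [ 0.2  -0.33  4.09] [0.83 2.01 0.84] 13.25 [-1.80e+02  7.00e-02  8.69e+01]
front slope deg 3.05 x at y=53 621.6 146 147
back slope deg 3.02 x at y=53 647.7 134 147
ends [628.4 -57.4] [635.5 215.4] 272.9 mid [632.  79.]
```

Request:
drive_tool:
  delta_pos:
    - [0,0,-1.2]
    - [0,0,-3.5]
    - [0.6,-1.2,-6.5]
    - [2,-4,-9]
    - [3.4,-7,-9.5]
    - [4.6,-9.6,-9.5]
    - [5.4,-11.1,-9.5]
    - [5.4,-11.1,-9.5]
  rot:
    - [0,0,0]
    - [0,0,0]
    - [0,0,0]
    - [0,0,0]
    - [0,0,0]
    - [0,0,0]
    - [0,0,0]
    - [0,0,0]

```text
clock: 14.1
tcp_pos: [528.4, 141.2, 120.6]
ee_rot: [-180.0, -0.0, 87.0]
force: [0.3, 0.3, -0.3]
opening: 0.2
```

```bash
python3 - <<'E'
from rk import *
snap('top')
for i in range(2):
    p=snap('wrist'); print(pose()[0][:3,3].round(1),pose()[1]['clock'])
    rackfit(p)
    for z in (0,26): circ(p,'driver',z)
    for l in ('driver','gap_c','rail_mid'):
        for d in spotter.landmark_of(p,l)[:3]: print(l,round(d['conf'],2),np.round(d['at']),ground(p,d['at'],56 if l=='rail_mid' else 0)[:2].round(1))
    print('cam',p['W'][:3,3].round(1))
save(p,'w5.png')
E
```

```text
[530.6 140.2 120.3] 14.2
front slope deg 2.55 x at y=53 620.6 29 30
back slope deg 2.46 x at y=53 649.7 23 30
ends [ 623.7 -114.1] [620.4   7.6] 121.7 mid [622.  -53.2]
driver 0.83 bbox [348 111] [405 166] circ@z 0 490.4 188.7 24.4
driver 0.83 bbox [348 111] [405 166] circ@z 26 487.8 184.8 22.2
driver 0.81 [139. 375.] [490.4 187.9]
gap_c 0.81 [264.  81.] [590.2 -82.1]
gap_c 0.57 [264. 141.] [592.4 -28.2]
rail_mid 0.57 [345. 213.] [640.3  49.1]
cam [461.9 145.1 288.2]
[530.6 139.8 119.6] 14.5
front slope deg 2.66 x at y=53 620.5 29 30
back slope deg 2.55 x at y=53 649.7 23 30
ends [ 623.4 -114. ] [620.   8.] 122.1 mid [621.7 -53. ]
driver 0.6 bbox [349 110] [405 166] circ@z 0 490.5 188.4 24.5
driver 0.6 bbox [349 110] [405 166] circ@z 26 488.0 184.4 22.3
driver 0.73 [138. 374.] [490.2 185.9]
driver 0.48 [256.  76.] [581.6 -85. ]
gap_c 0.8 [262.  80.] [587.5 -82.3]
gap_c 0.58 [260. 140.] [589.1 -28.8]
rail_mid 0.59 [343. 216.] [638.8  50.9]
cam [463.  144.3 287.3]
```

View pics/w5.png

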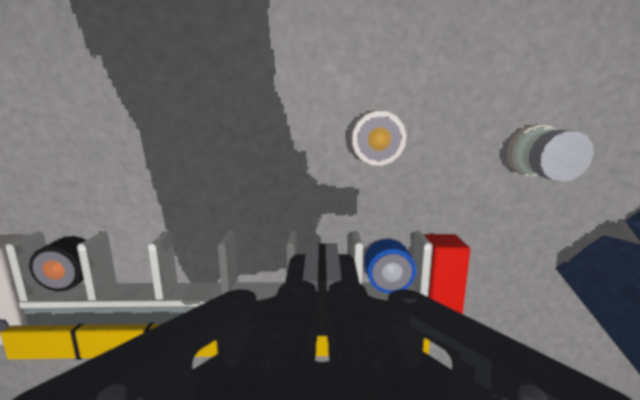

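Request:
drive_tool:
  delta_pos:
    - [0.8,-0.4,0.5]
    - [2.2,-1.2,1.5]
    - [4,-2.2,3]
    - [5.8,-3.2,4.5]
    - [7.4,-4.1,6]
    - [8.5,-4.8,7]
    - [8.85,-4.95,7.5]
    - [8.85,-4.95,7.5]
  rot:
    - [0,0,0.13]
    - [0,0,0.26]
    - [0,0,0.4]
    - [0,0,0.54]
    - [0,0,0.68]
    - [0,0,0.82]
    - [0,0,0.96]
    - [0,0,1.1]
  jaw: 1.6

```text
clock: 15.55
tcp_pos: [484.8, 231.6, 44.0]
ee_rot: [-180.0, 0.1, 23.6]
force: [0.1, -0.8, 1.0]
opening: 16.2
```

Request:
drive_tool:
  delta_pos:
    - [0,0,0]
    - [0,0,0]
    - [0,0,0.5]
    - [0,0,1.5]
    - [0,0,2.5]
    - [0,0,3.5]
    - [0,0,4]
    - [0,0,4]
  rot:
    - [0,0,0.13]
    - [0,0,0.25]
    - [0,0,0.33]
    - [0,0,0.356]
    - [0,0,0.356]
    - [0,0,0.356]
    - [0,0,0.356]
    - [0,0,0.356]

```text
clock: 16.35
tcp_pos: [485.0, 230.9, 3.9]
ee_rot: [180.0, 0.1, 3.5]
force: [0.3, -0.5, 1.0]
opening: 16.1
```

```bash
python3 - <<'E'
from rk import *
p=snap('wrist'); T,s=pose(); print(s['tcp_pos'],s['ee_rot'],s['opening'],s['clock'])
circ(p,'driver',26); circ(p,'driver',0); print(p['W'][:3,3],[ (round(d['conf'],2),ground(p,d['at'],0)[:2].round(1)) for d in spotter.landmark_of(p,'driver')])
save(p,'w6.png')
E
```

```text
[485.38432915 231.05076105   4.44096386] [1.79989864e+02 3.87870106e-02 3.52722990e+00] 16.5242934138824 16.4
driver 0.64 bbox [292 281] [350 361] circ@z 26 487.2 197.4 23.2
driver 0.64 bbox [292 281] [350 361] circ@z 0 488.3 179.1 27.4
[481.24117522 299.82345138 171.56622466] [(0.64, array([486.7, 186.7]))]
```

View pics/w6.png

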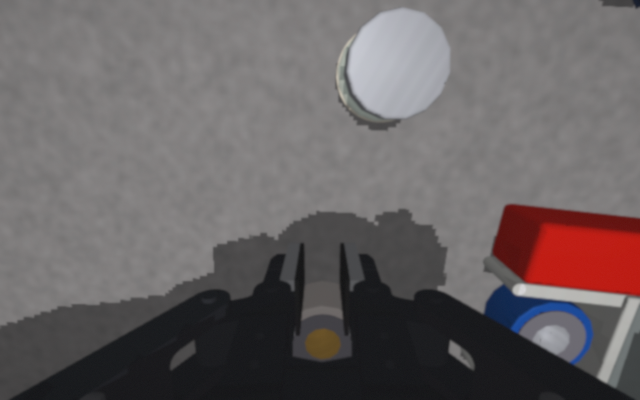

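Request:
drive_tool:
  delta_pos:
    - [0,0,0.4]
    - [0,0,0.8]
    - [0,0,1.2]
    - [0,0,1.5]
    - [0,0,1.8]
    - [0,0,2.0]
    - [0,0,2.0]
    - [0,0,2.0]
  rot:
    - [0,0,0]
    - [0,0,0]
    - [0,0,0]
    - [0,0,0]
    - [0,0,0]
    - [0,0,0]
    - [0,0,0]
    - [0,0,0]

```text
clock: 17.35
tcp_pos: [485.6, 231.1, -15.2]
ee_rot: [180.0, 0.0, 3.5]
force: [0.1, -1.0, 0.2]
opening: 16.0
```

Request:
drive_tool:
  delta_pos:
    - [0,0.3,0.1]
    - [0,0.9,0.2]
    - [0,1.5,0.2]
    - [0,2.2,0.2]
    - [0,2.9,0.2]
    - [0,3.6,0.2]
    - [0,4.3,0.2]
    - [0,5.0,0.2]
  rot:
    - [0,0,0]
    - [0,0,0]
    - [0,0,0]
    - [0,0,0]
    - [0,0,0]
    - [0,0,0]
    - [0,0,0]
    - [0,0,0]

```text
clock: 18.15
tcp_pos: [488.7, 180.6, -17.2]
ee_rot: [180.0, -0.0, 3.5]
force: [0.2, 0.2, -0.6]
opening: 16.1
```

Request:
drive_tool:
  delta_pos:
    - [0,0.8,0]
    - [0,1.6,0]
    - [0,2.4,0]
    - [0,3.2,0]
    - [0,4.0,0]
    - [0,4.7,0]
    - [0,5.2,0]
    - [0,5.4,0]
  rot:
    - [0,0,0]
    - [0,0,0]
    - [0,0,0]
    - [0,0,0]
    - [0,0,0]
    - [0,0,0]
    - [0,0,0]
    - [0,0,0]

```text
clock: 18.95
tcp_pos: [492.0, 126.8, -17.2]
ee_rot: [180.0, -0.0, 3.5]
force: [-0.4, 0.4, -0.1]
opening: 16.0
```

```bash
python3 - <<'E'
from rk import *
T,s=pose(); print(s['tcp_pos'],s['ee_rot'],s['opening'],s['force'],s['clock'])
for n in('wrist','scene','top'):
    p=snap(n); print(n,[ (round(d['conf'],2),np.round(d['at']),ground(p,d['at'],0)[:2].round(1)) for d in spotter.landmark_of(p,'driver')[:2]]); circ(p,'driver',13)
E
```

```text
[491.98105889 126.79049007 -17.21061339] [ 1.79998988e+02 -1.48218580e-03  3.46676559e+00] 16.018116803370724 [-0.35993115  0.38042705 -0.11742346] 18.95
wrist [(0.86, array([311., 321.]), array([493.8,  97. ])), (0.37, array([124., 585.]), array([600.4, 194.9]))]
driver 0.69 bbox [292 274] [350 360] circ@z 13 494.0 101.0 23.4
scene [(0.85, array([225., 315.]), array([501.1,  97.4])), (0.46, array([257., 300.]), array([587.1,  61.8]))]
driver 0.64 bbox [306 210] [323 229] circ@z 13 493.9 97.1 28.4
top []
```

Request:
drive_tool:
  delta_pos:
    - [0,0.2,0]
    - [0,0.4,0]
    - [0,0.6,0]
    - [0,0.8,0]
    - [0,0.8,0]
    - [0,0,0]
    - [0,-1.0,0]
    - [0,-2.0,0]
  rot:
    - [0,0,0]
    - [0,0,0]
    - [0,0,0]
    - [0,0,0]
    - [0,0,0]
    - [0,0,0]
    - [0,0,0]
    - [0,0,0]

```text
clock: 20.2
tcp_pos: [490.6, 148.3, -17.2]
ee_rot: [-180.0, -0.0, 3.5]
force: [-0.2, 0.9, -0.4]
opening: 15.7
```

Request:
drive_tool:
  delta_pos:
    - [0,0,-2]
    - [0,0,-4.5]
    - [-0.5,0.6,-6.2]
    - [-1.5,1.8,-6.2]
    - [-2.6,3.1,-6.2]
    - [-3.6,4.3,-6.2]
    - [-4.3,5.2,-6.2]
    - [-4.44,5.44,-6.2]
  rot:
    - [0,0,0]
    - [0,0,-0.13]
    - [0,0,-0.27]
    - [0,0,-0.41]
    - [0,0,-0.55]
    - [0,0,-0.69]
    - [0,0,-0.83]
    - [0,0,-0.97]

```text
clock: 21.0
tcp_pos: [448.9, 90.4, 44.8]
ee_rot: [-180.0, 0.0, 59.4]
force: [-0.6, -0.6, 0.5]
opening: 16.2
```

Request:
drive_tool:
  delta_pos:
    - [0,0,0]
    - [0,0,0]
    - [0,0,0]
    - [0,0,0]
    - [0,0,0.5]
    - [0,0,1.5]
    - [0,0,2]
    - [0,0,2]
  rot:
    - [0,0,-0.13]
    - [0,0,-0.26]
    - [0,0,-0.38]
    - [0,0,-0.46]
    - [0,0,-0.487]
    - [0,0,-0.487]
    - [0,0,-0.487]
    - [0,0,-0.487]

```text
clock: 21.8
tcp_pos: [449.0, 90.4, 23.7]
ee_rot: [-179.9, 0.0, 86.9]
force: [-0.2, 0.3, 0.2]
opening: 15.9
```

```bash
python3 - <<'E'
from rk import *
q=snap('scene'); T,s=pose(); print(s['tcp_pos'],s['ee_rot'],s['opening'],s['clock'])
p=snap('wrist')
for n,p in (('wrist',p),('scene',q)):
    print(n,[ (round(d['conf'],2),np.round(d['at']),ground(p,d['at'],0)[:2].round(1)) for d in spotter.landmark_of(p,'driver')[:2]]); circ(p,'driver',13)
p=snap('wrist'); save(p,'w7.png')
# rack overlay in wrist: rotation and positions of gap axis
c,s_=np.cos(np.radians(-3.05)),np.sin(np.radians(-3.05)); O=np.array([584.1,56.1])
im=cv2.imread('pics/w7.png')
def W(x,y,z): return [O[0]+c*x-s_*y,O[1]+s_*x+c*y,z]
for y in (0,56):
  for x in range(-21,31,3):
    r=proj(p,W(x,y,30)); cv2.circle(im,(int(round(r[1])),int(round(r[0]))),1,(0,0,255),-1)
for x in range(-130,20,5):
    r=proj(p,W(x,28,0)); cv2.circle(im,(int(round(r[1])),int(round(r[0]))),1,(0,255,0),-1)
cv2.imwrite('pics/w7o.png',im)
E
```

```text
[449.24427725  90.35185469  24.24137961] [-1.79932123e+02  4.49545687e-03  8.69211077e+01] 15.991379040717193 21.85
wrist [(0.87, array([293., 320.]), array([494.2,  88.1]))]
driver 0.67 bbox [297 264] [347 347] circ@z 13 496.1 89.7 28.1
scene [(0.74, array([222., 310.]), array([491.2,  85.7]))]
driver 0.75 bbox [303 210] [320 230] circ@z 13 495.1 88.1 29.2
```

View pics/w7o.png

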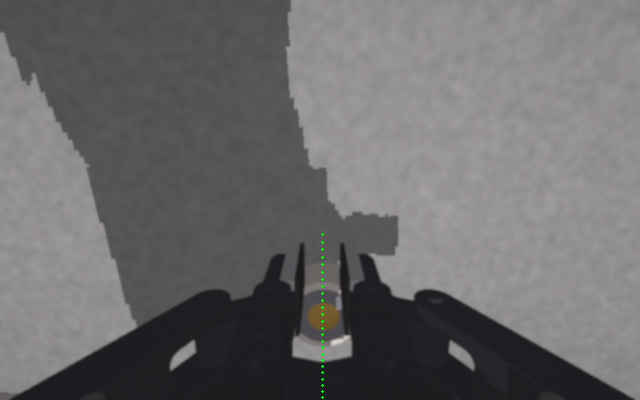

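Request:
drive_tool:
  delta_pos:
    - [0,0,0.8]
    - [0.1,0,1.8]
    - [0.1,0,2.8]
    - [0.1,0,3.6]
    - [0.1,0,4.1]
    - [0.1,0,4.1]
    - [0.1,0,4.1]
    - [0.1,0.2,4.1]
  rot:
    - [0,0,0]
    - [0,0,0]
    - [0,0,0]
    - [0,0,0]
    - [0,0,0]
    - [0,0,0]
    - [0,0,0]
    - [0,0,0]
  jaw: 1.0

```text
clock: 22.95
tcp_pos: [451.9, 91.2, -15.9]
ee_rot: [180.0, -0.0, 87.0]
force: [0.6, 0.4, 0.6]
opening: 10.1
```

Request:
drive_tool:
  delta_pos:
    - [0,0.4,0]
    - [0,1.0,0]
    - [0,1.7,0]
    - [0,2.4,0]
    - [0,3.1,0]
    - [0,3.8,0]
    - [0,4.4,0]
    - [0,4.8,0]
  rot:
    - [0,0,0]
    - [0,0,0]
    - [0,0,0]
    - [0,0,0]
    - [0,0,0]
    - [0,0,0]
    - [0,0,0]
    - [0,0,0]

```text
clock: 23.75
tcp_pos: [500.4, 88.6, -16.3]
ee_rot: [180.0, -0.0, 87.0]
force: [-0.2, 0.2, 0.1]
opening: 10.2
```

```bash
cat > dr.py <<'E'
from rk import *
p=snap('wrist'); T,s=pose(); print(s['tcp_pos'],s['opening'],s['force'].round(1) if hasattr(s['force'],'round') else s['force'],s['clock']); rackfit(p) 
for n,p in (('wrist',p),('scene',snap('scene'))):
    print(n,[ (round(d['conf'],2),np.round(d['at']),ground(p,d['at'],0)[:2].round(1)) for d in spotter.landmark_of(p,'driver')[:3]]); circ(p,'driver',13)
    print([ (round(d['conf'],2),ground(p,d['at'],0)[:2].round(1)) for d in spotter.landmark_of(p,'gap_c')[:4]])
save(p,'sl.png')
E
python3 dr.py
```

```text
[500.7830167   88.55932532 -16.23905681] 9.983556865071106 [ 0.5 -0.2  0.6] 23.8
front slope deg -0.78 x at y=53 503.3 7 7
back slope deg 2.93 x at y=53 511.3 7 7
ends [507.8  82.8] [508.3  95.3] 12.5 mid [508.1  89. ]
wrist [(0.6, array([311., 320.]), array([532.1,  87.2]))]
driver 0.57 bbox [301 275] [342 360] circ@z 13 527.7 88.6 23.1
[]
scene [(0.73, array([235., 314.]), array([528. ,  94.9]))]
driver 0.82 bbox [302 223] [320 243] circ@z 13 531.8 87.1 28.4
[(0.92, array([595.1, 142.3])), (0.9, array([593.2, -27.2])), (0.84, array([589.9,  25. ])), (0.83, array([596. , 191.3]))]
```

Request:
drive_tool:
  delta_pos:
    - [0,0.5,0]
    - [0,1.1,0]
    - [0,1.7,0]
    - [0,2.3,0]
    - [0,2.9,0]
    - [0,3.5,0]
    - [0,4.1,0]
    - [0,4.6,0]
  rot:
    - [0,0,0]
    - [0,0,0]
    - [0,0,0]
    - [0,0,0]
    - [0,0,0]
    - [0,0,0]
    - [0,0,0]
    - [0,0,0]

```text
clock: 24.95
tcp_pos: [546.2, 86.2, -16.2]
ee_rot: [180.0, 0.0, 87.0]
force: [0.2, 1.0, -0.6]
opening: 10.0
```

```bash
python3 dr.py; python3 - <<'E'
from rk import *
p=snap('scene');w=snap('wrist')
a=cv2.resize(w['image'][180:400,140:500,::-1],(540,330)); b=cv2.resize(p['image'][200:290,270:350,::-1],None,fx=3.2,fy=3.2,interpolation=cv2.INTER_CUBIC)
c=np.zeros((330,800,3),np.uint8); c[:,:540]=a; c[:288,541:797]=b; cv2.imwrite('pics/c8.png',c)
E
```

```text
[546.91227484  86.1140061  -16.2114155 ] 10.00963171098018 [-0.4 -0.3  0.8] 25.0
front slope deg 1.08 x at y=53 548.0 7 7
back slope deg 4.73 x at y=53 556.1 7 7
ends [553.7  80.4] [554.3  93.2] 12.8 mid [554.   86.8]
wrist [(0.72, array([311., 319.]), array([577.4,  84.2]))]
driver 0.85 bbox [300 274] [342 361] circ@z 13 573.4 85.1 23.2
[]
scene [(0.62, array([254., 312.]), array([579.7,  87.9]))]
driver 0.8 bbox [301 241] [319 259] circ@z 13 577.2 84.8 25.1
[(0.97, array([586.9, -87.9])), (0.95, array([600.4, 192. ])), (0.89, array([600.1,  85.3])), (0.88, array([600.4, 133.3]))]
```

View pics/c8.png

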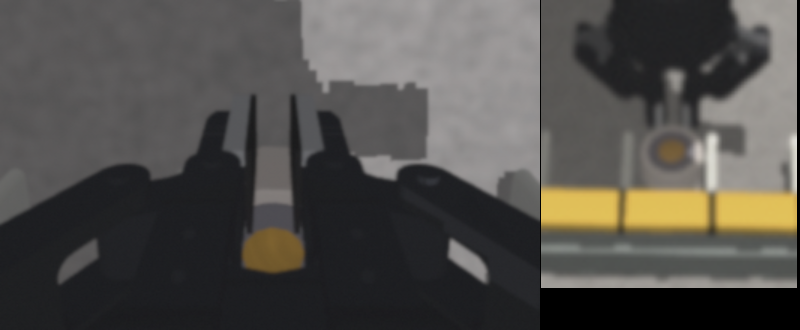

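Request:
drive_tool:
  delta_pos:
    - [0,0.3,0]
    - [0,0.6,0]
    - [0,0.9,0]
    - [0,1.1,0]
    - [0,1.3,0]
    - [0,1.4,0]
    - [0,1.5,0]
    - [0,1.5,0]
  rot:
    - [0,0,0]
    - [0,0,0]
    - [0,0,0]
    - [0,0,0]
    - [0,0,0]
    - [0,0,0]
    - [0,0,0]
    - [0,0,0]

```text
clock: 26.25
tcp_pos: [560.7, 85.4, -16.2]
ee_rot: [180.0, -0.0, 87.0]
force: [0.4, 0.6, 0.2]
opening: 10.2
```

Request:
drive_tool:
  delta_pos:
    - [0,0.05,0]
    - [0,0.1,0]
    - [0,0.15,0]
    - [0,0.2,0]
    - [0,0.2,0]
    - [0,0.2,0]
    - [0,0.2,0]
    - [0,0.2,0]
  rot:
    - [0,0,0]
    - [0,0,0]
    - [0,0,0]
    - [0,0,0]
    - [0,0,0]
    - [0,0,0]
    - [0,0,0]
    - [0,0,0]

```text
clock: 27.05
tcp_pos: [562.6, 85.3, -16.2]
ee_rot: [180.0, -0.0, 87.0]
force: [0.3, 0.4, 0.4]
opening: 10.2
```

```bash
python3 dr.py
```

```text
[562.58311425  85.28740187 -16.20571751] 9.980731322171705 [0.5 0.7 0.4] 27.1
front slope deg -0.09 x at y=53 565.2 7 7
back slope deg 2.93 x at y=53 573.8 7 7
ends [570.2  79.5] [570.6  92.3] 12.8 mid [570.4  85.9]
wrist []
driver 0.83 bbox [301 275] [342 360] circ@z 13 590.0 84.7 22.8
[]
scene [(0.47, array([260., 309.]), array([594.3,  80.9])), (0.2, array([260., 360.]), array([597.6, 191.4]))]
driver 0.6 bbox [301 246] [319 259] circ@z 13 585.0 82.5 22.5
[(0.78, array([594.3, -87. ])), (0.74, array([596.2, 143.1])), (0.68, array([597. , 191.4])), (0.67, array([598.9, -24. ]))]
```

Request:
drive_tool:
  delta_pos:
    - [0,0.05,0]
    - [0,0.1,0]
    - [0,0.1,0]
    - [0,0.1,0]
    - [0,0.1,0]
    - [0,0.1,0]
    - [0,0.1,0]
    - [0,0.1,0]
  rot:
    - [0,0,0]
    - [0,0,0]
    - [0,0,0]
    - [0,0,0]
    - [0,0,0]
    - [0,0,0]
    - [0,0,0]
    - [0,0,0]

```text
clock: 28.25
tcp_pos: [563.6, 85.3, -16.2]
ee_rot: [-180.0, 0.0, 87.0]
force: [-0.1, -0.3, -0.2]
opening: 10.1
```

Request:
drive_tool:
  delta_pos:
    - [0,0.05,0]
    - [0,0.1,0]
    - [0,0.1,0]
    - [0,0.1,0]
    - [0,0.1,0]
    - [0,0.1,0]
    - [0,0.1,0]
    - [0,0.1,0]
  rot:
    - [0,0,0]
    - [0,0,0]
    - [0,0,0]
    - [0,0,0]
    - [0,0,0]
    - [0,0,0]
    - [0,0,0]
    - [0,0,0]

```text
clock: 29.05
tcp_pos: [564.6, 85.2, -16.2]
ee_rot: [180.0, -0.0, 87.0]
force: [0.7, -0.4, 0.6]
opening: 10.0
```

Request:
drive_tool:
  delta_pos:
    - [0,0.05,0]
    - [0,0.1,0]
    - [0,0.1,0]
    - [0,0.1,0]
    - [0,0.1,0]
    - [0,0.1,0]
    - [0,0.1,0]
    - [0,0.1,0]
  rot:
    - [0,0,0]
    - [0,0,0]
    - [0,0,0]
    - [0,0,0]
    - [0,0,0]
    - [0,0,0]
    - [0,0,0]
    - [0,0,0]

```text
clock: 29.85
tcp_pos: [564.9, 85.2, -16.3]
ee_rot: [-179.9, 0.0, 87.0]
force: [-5.6, -0.1, 3.6]
opening: 10.2
```

Request:
drive_tool:
  delta_pos:
    - [0,0.05,0]
    - [0,0.1,0]
    - [0,0.1,0]
    - [0,0.1,0]
    - [0,0.1,0]
    - [0,0.1,0]
    - [0,0.1,0]
    - [0,0.1,0]
  rot:
    - [0,0,0]
    - [0,0,0]
    - [0,0,0]
    - [0,0,0]
    - [0,0,0]
    - [0,0,0]
    - [0,0,0]
    - [0,0,0]

```text
clock: 30.65
tcp_pos: [565.0, 85.2, -16.4]
ee_rot: [-179.8, 0.0, 87.0]
force: [-9.9, -0.6, 6.6]
opening: 10.0
```

```bash
python3 dr.py
```

```text
[564.96341781  85.1828717  -16.45129836] 10.217642269777818 [-9.6  0.7  6.4] 30.7
front slope deg 1.04 x at y=53 566.8 7 7
back slope deg 5.89 x at y=53 574.4 7 7
ends [572.3  79.4] [572.9  91.9] 12.4 mid [572.6  85.6]
wrist [(0.59, array([309., 322.]), array([595. ,  84.8]))]
driver 0.67 bbox [301 275] [341 360] circ@z 13 591.9 83.7 22.8
[]
scene [(0.67, array([259., 314.]), array([593.2,  91.3])), (0.51, array([182., 437.]), array([374.2, 409. ]))]
driver 0.73 bbox [301 247] [319 259] circ@z 13 588.6 82.5 22.0
[(0.95, array([594.5, 145.3])), (0.81, array([593.8,  18.2])), (0.77, array([590.3, -85.7])), (0.74, array([593.9, -22.5]))]
```

Request:
drive_tool:
  delta_pos:
    - [0,-0.1,0]
    - [0,-0.2,0]
    - [0,-0.4,0]
    - [0,-0.8,0]
    - [0,-1.4,0]
    - [0,-2.2,0]
    - [0,-3.2,0]
    - [0,-4.2,0]
  rot:
    - [0,0,0]
    - [0,0,0]
    - [0,0,0]
    - [0,0,0]
    - [0,0,0]
    - [0,0,0]
    - [0,0,0]
    - [0,0,0]

```text
clock: 31.85
tcp_pos: [523.5, 87.4, -16.2]
ee_rot: [-180.0, 0.0, 87.0]
force: [0.1, 0.3, -0.9]
opening: 10.0
```

Request:
drive_tool:
  delta_pos:
    - [0,-0.6,-1]
    - [0,-1,-3.5]
    - [0,-1,-7]
    - [0,-1,-10.5]
    - [0,0,-13]
    - [0,2,-15]
    - [0,4,-16]
    - [0,4.5,-16]
  rot:
    - [0,0,0]
    - [0,0,0]
    - [0,0,0]
    - [0,0,0]
    - [0,0,0]
    - [0,0,0]
    - [0,0,0]
    - [0,0,0]

```text
clock: 32.65
tcp_pos: [571.5, 84.8, 145.7]
ee_rot: [179.8, -0.0, 87.0]
force: [-0.1, -1.3, -0.7]
opening: 9.9
```

```bash
python3 - <<'E'
from rk import *
snap('top'); p=snap('wrist'); T,s=pose(); print(s['tcp_pos'],s['force'],s['clock']); rackfit(p)
save(p,'w9.png')
for l in ('driver','blue_driver','black_driver'):
    for z in (0,26): circ(p,l,z)
    print(l,[ (round(d['conf'],2),np.round(d['at']),ground(p,d['at'],0)[:2].round(1)) for d in spotter.landmark_of(p,l)[:3]])
im=cv2.imread('pics/w9.png'); c,s_=np.cos(np.radians(-3.05)),np.sin(np.radians(-3.05)); O=np.array([584.1,56.1])
def W(x,y,z): return [O[0]+c*x-s_*y,O[1]+s_*x+c*y,z]
for y in (28,):
  for a in range(0,360,10):
    r=proj(p,W(9+21*np.cos(np.radians(a)),y+21*np.sin(np.radians(a)),26)); cv2.circle(im,(int(round(r[1])),int(round(r[0]))),0,(0,255,0),-1)
cv2.imwrite('pics/w9o.png',cv2.resize(im[100:350,160:480],None,fx=2.4,fy=2.4,interpolation=cv2.INTER_CUBIC))
E
```

```text
[569.41378891  84.90735842 143.59809498] [-1.41805389  0.30344221 -0.78755991] 32.75
front slope deg 2.69 x at y=53 622.5 46 46
back slope deg 2.87 x at y=53 649.9 42 46
ends [ 623.5 -113.7] [628.4  45.4] 159.2 mid [625.9 -34.1]
driver 0.69 bbox [299 188] [344 239] circ@z 0 602.0 84.4 26.0
driver 0.69 bbox [299 188] [344 239] circ@z 26 593.7 84.8 23.9
driver [(0.63, array([209., 320.]), array([596.7,  82.9]))]
blue_driver 0.78 bbox [421 186] [472 236] circ@z 0 605.1 201.5 27.7
blue_driver 0.78 bbox [421 186] [472 236] circ@z 26 596.6 192.1 25.4
blue_driver [(0.74, array([206., 439.]), array([600.2, 196. ])), (0.72, array([200.,  93.]), array([ 576.4, -130. ]))]
black_driver 0.97 bbox [103 182] [154 233] circ@z 0 584.5 -96.0 28.3
black_driver 0.97 bbox [103 182] [154 233] circ@z 26 577.7 -80.6 25.9
black_driver [(0.93, array([202., 138.]), array([581.1, -88.3]))]
```

View pics/w9o.png

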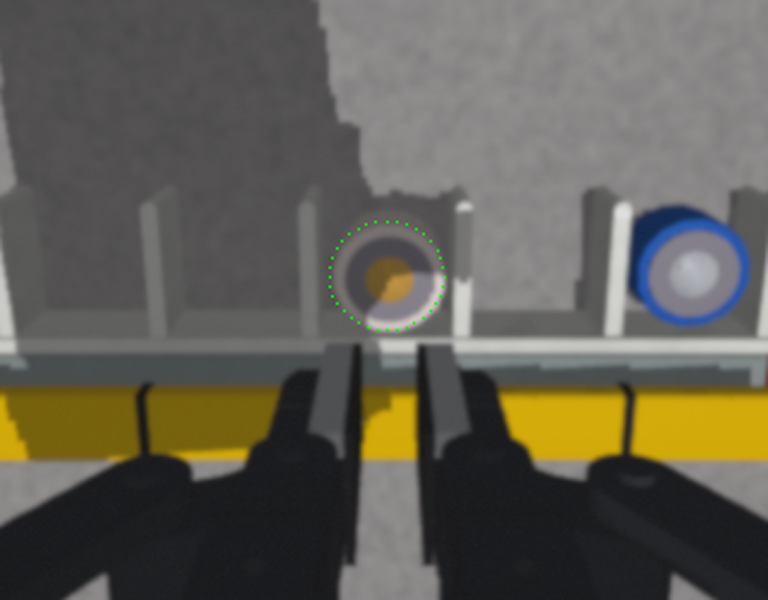

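```bash
python3 -c "
from h import *
print(arm.job_done())"
```

```text
the job is handed in; nothing more can be done
None
```

I finished the job and handed it in at about 33 s on the robot's clock (limit 67 s). The hand-in gives no verdict.

- **Rail:** I pressed it at the first gap from the red end (the one with the blue driver), then slid the fingertip 113 mm past the second gap to the third. By force (4.1–4.9 N) it was pressed about 5–7 mm at the three points where I read it, well short of the 14 mm stop. The fingertip was lifted off over the third gap.
- **Driver:** I pushed it sideways in front of the third gap, then straight in with the fingers 10 mm apart. The push force rose to about 10 N once it met the back wall. I then backed the fingers straight out and lifted clear.
- **Last check:** The final wrist picture shows the rim on the outline expected for a driver fully home, level with the blue driver. The second gap is empty, and the blue and black drivers read within a few mm of where they started. I did not re-measure the tin, adapter or screwdriver, but nothing came near them.
- **Disagreement:** The fingertips sit about 26 mm behind the stated tool point. I saw no contact at the expected height, so I found the rail by force and lowered the pushing height to match.
- **Measurement scatter:** Camera readings of the rack and driver mostly varied by 2–5 mm. The final seating therefore rests on the wall contact force and the last picture.

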